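Roll a gas sample cylinder up into its pressure-test stand and bar it in

ROBOT

A 6-joint arm with a two-finger parallel gripper is mounted at the origin on the work surface. World frame = base frame: x ahead of the robot, y to its left, z up, the work surface at z = 0. Lengths are in m, angles in degrees, forces in N, time in s.
With the tool pointing down it reaches from about 0.375 to 0.9 m from the base axis. Payload 3.1 kg.
Tool frame: the origin (TCP) lies on the centre line of the jaws, within the pads' length; the fingertips stand 14 mm ahead of it and the grasp point (between the pads) lies 5 mm behind it; y points along the fingers, x is the direction in which the jaws open and shut, and the axes are right-handed (so a half turn about y gives the same grasp; the last joint's range is limited). The gripper opens to 87 mm and grips with 3 to 60 N. Pads are 19 mm wide; open, the fingers measure 117 mm over their backs; the gripper's body (75 mm by 190 mm) begins 51 mm behind the grasp point.
Start: joints at [56.293, 30.224, 82.088, -0, 67.689, -10.227], TCP at [0.249, 0.573, 0.237] pointing down, gripper open.
Joint ranges: [-176.69, 176.69], [-43.24, 126.21], [12.49, 139.97], [-82, 262], [0, 151.66], [-163.58, 163.58]. Speed limits (degrees/s): [159.86, 159.86, 180, 180, 180, 180].

INTERFACE

Orientations are given as a 3x3 rotation matrix whose columns are the frame's x, y, z axes.
In Python, from rig import bot gives the robot as it stands.
- The arm moves only by the tool jog_arm, never from a script. Its argument "rows" is a list that holds one entry, the list of rows, each a list of 6 numbers: the shift along the tool's x, y, z in m, then the turn, a rotation vector about the tool's x, y, z in degrees. A call has 1 to 8 rows; each row shifts and turns the commanded pose from where the row before left it, along the tool's axes as they then stand; what a row does not reach is not made up. A row lasts 1/10 s, in which the tool goes at most 50 mm and 8.59 degrees, less where a joint would pass 70% of its speed; a pose out of reach is approached as far as the arm can. A call is refused whole if a number of a shift passes 0.05 or a number of a turn 8.59, either way. A call with a gripper value outside its range is refused whole. "jaw" is the finger opening in m, from 0 to 0.087, set as the call begins (left out, the last holds). The fingers move at their own pace and stop on an object; the grip force is fixed at half the most. Time passes only in rows, so rows that do not move let the fingers close. It gives the time, the measured TCP pose, the force and the opening at its end, in the units of the state.
- bot.read_state(): the state, without advancing time (a new reading comes with each control period).
- bot.capture(name): name is "scene" or "top"; returns (picture, depth): 384x512x3 uint8, red, green, blue; 384x512 float32, m along the optical axis (not along the pixel's ray), 0 where there is no reading.
- bot.camera_params(name): a dict with "fov_y" (degrees; the focal length in pixels is half the picture's height over the tangent of half this angle, whatever the lens; pixels are square), "cx", "cy" (the principal point, pixels), "xyz" and "attitude" of the camera in the world. Camera axes: x right, y down, z forward; pixel columns grow to the right and rows downward; lengths in m; the calibration is good to about 2 mm. A picture is of the moment at which its call begins. camera_params takes no time and is no camera call.
- bot.hand_in(): hands the job in, once; it reports no verdict.
Trained networks look in the newest picture that a camera, given by its name, has taken for a name from the list of things; names that differ only in an ending like _2 or _b are one class to them, and where a whole thing is asked for, a point or a joint stands for the part that bears it (a point fixed in the world has none). Each returns a list of dicts, best first, with "conf" (0 to 1); they miss things now and then, are a little off and sometimes report something else, mostly with a low value. They report only what shows in the picture. A call takes as long as a camera call. They do not tell look-alikes from the thing itself.
- bot.silhouettes(camera, target): "mask" (384x512 bool, what is visible of it).
- bot.landmark_of(camera, target): "xyz" ([x, y, z] in m, in world coordinates, good to about 4 mm: a listed point, or the origin of a listed thing).
The state is a dict: "time_s": time; "joint_positions": joint angles; "qvel": joint speeds; "tau": joint torques, N m; "position": TCP position; "tcp_rot": TCP orientation; "force": force on the tool from outside, world axes, zero at the start; "moment": the same for the moment, N m; "opening": opening from 0.0 (shut) to 1.0 (fully open).
Only numpy, scipy, OpenCV 4.12 (cv2) and the standard library are available. Lean on these libraries where they do the work, as an engineer would, in place of code of your own. Each camera call takes 0.05 s, during which the arm holds its last target. There are 200 camera calls.

TASK

Push the steel sample cylinder that waits at the foot of the test stand slowly up the ramp with your fingertips, over the crest and home into its seat against the stop, staying in touch with it all the way up so that it never rolls back or runs ahead. Then push the retaining bar round behind it until the bar lies fully across the ramp against its catch. Only push: do not pinch or lift the cylinder, leave the other things on the desk where they are, and finish clear of everything.

Things in the scene. Friction and masses are not known exactly. Their poses are not given: they have to be found in the camera images.
- stand: Fixed roll-in test stand: black base plate 250 x 330 x 10 mm carrying two steel rails on which the cylinder rolls. Place and yaw vary. Origin under the middle of the rails, on the table top; z up, +y up the ramp, x along the axis of a cylinder lying on the rails. All mm given for other things are in this frame. Guide cheeks at x -62 and +62 rise 10 mm above the rails; the cylinder has 5 mm play between them.
- foot (a point): Foot of the ramp, midway between the rails: y -130, rail top z 16. Axes as the stand's. A kerb 9 mm high closes the rails here. The rails (each 22 mm wide, centred at x -36 and +36) rise straight from here at 8.5 degrees to the crest.
- crest (a point): Crest of the ramp, midway between the rails: y +45, rail top z 42. Axes as the stand's. Beyond it the rails fall at 12 degrees into the seat and end at the upright stop (face at y +86, top z 71). Once over the crest the cylinder rolls into the seat by itself and stays.
- seat (a point): Where the middle of the cylinder's axis lies when home, in the seat and against the stop: x 0, y +62, z 63. Axes as the stand's. Beside it, on the -x side, stand a brass nozzle on a bracket (x -108 to -78, top z 75) and a round digital gauge (x -90, y +140, top z 120).
- cylinder: The cylinder to push: plain steel, barrel 48 mm in diameter, 108 mm long, a neck 18 mm thick at each end, 140 mm over all, 0.5 to 0.75 kg. Origin mid-axis, x along the axis; it turns as it rolls. It lies across the rails against the kerb, axis at y -114, z 43; over the crest the axis is at y +45, z 66. Let go on the ramp it rolls back. Pushing it up takes a few N.
- bar (a joint): Angle of the retaining bar, rad. At 0 it is fully open and points down the ramp (-y) but 0.35 rad outwards (to +x). The value grows as it swings clockwise seen from above, over the ramp; at 1.92 (end stop) it is shut, pointing to -x, square across the ramp 6 mm behind the seated cylinder. It starts at 0 to 0.3, clear of the cylinder's way, and stays where left; about 1 N moves it.
- bar_pivot (a point): Axis of the bar's upright pivot pin, at the bar's mid height: x +94, y +28, z 63. Axes as the stand's. The post below is 22 mm in diameter; the pin's head reaches z 78. The catch post for the bar's tip stands opposite, at x -82.
- bar_middle (a point): Point at mid thickness and mid height of the retaining bar, 100 mm from the pivot; moves with the bar. The flat aluminium bar with a black rubber tip is 8 mm thick and 14 mm high (z 56 to 70), swings level and reaches 185 mm from its pivot.
- spare_cylinder: Bystander: a like sample cylinder standing upright in a black rubber boot 53 mm across, beyond the stop, 140 mm tall. Origin at its middle.
- spare_adapter: Bystander: dark round flanged adapter with a steel spigot, 72 mm across and 62 mm tall, standing beside the stand. Origin under its foot.
- brass_union: Bystander: brass pipe union standing on end beside the bar's pivot, 31 mm across, 46 mm tall. Origin under its foot.
- thread_cap: Bystander: black plastic thread cap, open side up, 34 mm across, 26 mm tall, on the table below the foot of the ramp. Origin under it.
- sealant_jar: Bystander: jar 56 mm across, 70 mm tall, to the left. Origin under it.
- grease_pot: Bystander: white pot with a lid, 72 mm across, 58 mm tall, to the right. Origin under it.
- spanner: Bystander: steel spanner 170 mm long lying flat on the left. Origin under its middle.
- screwdriver: Bystander: screwdriver 190 mm long lying on the right. Origin under its middle.
Things that resemble listed ones, but are neither listed nor needed, are in the scene too. What is shaped like the cylinder but brown is not meant.

How it is judged:
By the outcome, as a careful person would: the job done as asked, in the order asked, and still so for the second after the job is handed in, with the robot touching nothing.
It also fails if it takes over 64 s, if anything falls off the work surface, if the arm or the gripper's body presses on something with over 40 N, if the wrist force passes 120 N, or if a joint passes its speed limit or range.

## Working session

There is one attempt and no reset: what is moved stays moved. The work goes in short steps, Python scripts to look and compute and a tool call to move; the robot and the scene stay as the last step left them, time stands still between calls to the robot, and variables do not carry over. Pictures are saved under pics/ and viewed, about 8 in all and at most 12, crops included, and the job is handed in when it is done.

Besides the shell and the picture viewer there is one more tool, called after ">>>" by a JSON object that holds its "method" and its "body". jog_arm: Moves the arm, as the interface text tells. Its arguments: {"type":"object","properties":{"rows":{"type":"array","items":{"type":"array","items":{"type":"array","items":{"type":"number"}}}},"jaw":{"type":"number"}},"required":["rows"]}

```bash
mkdir -p pics; ls
cat > h.py <<'E'
from rig import bot
import numpy as np, cv2
def K(n):
    p=bot.camera_params(n); f=192/np.tan(np.radians(p["fov_y"])/2); return p,f
def world(n,u,v,d):
    p,f=K(n); c=np.array([(u-p["cx"])/f*d,(v-p["cy"])/f*d,d]); return np.array(p["attitude"])@c+np.array(p["xyz"])
def pix(n,P):
    p,f=K(n); c=np.array(p["attitude"]).T@(np.array(P)-np.array(p["xyz"])); return f*c[0]/c[2]+p["cx"],f*c[1]/c[2]+p["cy"]
E
python3 - <<'E'
from h import *
for n in ["scene","top"]:
    im,d=bot.capture(n); cv2.imwrite(f"pics/{n}0.png",cv2.resize(im[:,:,::-1],(768,576)))
    np.savez(f"{n}0.npz",im=im,d=d); print(bot.camera_params(n))
    for t in ["foot","crest","seat","cylinder","bar_pivot","bar_middle","stand"]:
        for r in bot.landmark_of(n,t)[:3]: print(n,t,np.round(r["xyz"],3),round(r["conf"],2),np.round(pix(n,r["xyz"])))
s=bot.read_state(); print(s["time_s"],s["position"],s["tcp_rot"],s["force"])
E
```

```text
pics
{'fov_y': 49.79544727268585, 'cx': 254.92167827913136, 'cy': 186.11224447163457, 'xyz': array([ 0.94716983, -0.74194996,  0.87670749]), 'attitude': array([[ 0.86596447,  0.33468984, -0.37160228],
       [ 0.4998766 , -0.60175162,  0.6229112 ],
       [-0.01513022, -0.72517425, -0.68839914]])}
scene foot [ 0.583 -0.163  0.018] 0.85 [250. 244.]
scene crest [0.576 0.009 0.038] 0.77 [278. 197.]
scene seat [0.572 0.03  0.065] 0.87 [280. 186.]
scene cylinder [ 0.295 -0.18   0.025] 0.94 [160. 207.]
scene cylinder [ 0.586 -0.143  0.044] 0.69 [255. 233.]
scene cylinder [ 0.463 -0.311  0.026] 0.6 [179. 264.]
scene bar_middle [ 0.712 -0.09   0.067] 0.62 [308. 232.]
scene stand [ 0.58  -0.029  0.003] 0.56 [273. 215.]
{'fov_y': 51.89919038719522, 'cx': 256.61071868210183, 'cy': 197.69039129599417, 'xyz': array([ 0.35218393, -0.01204662,  1.19559564]), 'attitude': array([[-0.01563897, -0.99044555,  0.1370147 ],
       [-0.99986152,  0.01471158, -0.00777861],
       [ 0.00568859, -0.13711737, -0.99053847]])}
top foot [ 0.591 -0.16   0.015] 0.63 [302. 173.]
top crest [0.574 0.013 0.045] 0.92 [245. 177.]
top seat [0.574 0.032 0.061] 0.55 [238. 176.]
top cylinder [ 0.586 -0.146  0.044] 0.93 [298. 172.]
top cylinder [ 0.295 -0.176  0.025] 0.71 [311. 271.]
top cylinder [ 0.465 -0.311  0.025] 0.59 [354. 213.]
top bar_pivot [ 0.669 -0.     0.06 ] 0.74 [249. 144.]
top bar_middle [ 0.711 -0.086  0.061] 0.48 [278. 130.]
top stand [ 0.582 -0.03  -0.002] 0.93 [259. 177.]
0.8 [0.24901152 0.57324976 0.23660124] [[ 3.98464040e-01  7.00166802e-05 -9.17183953e-01]
 [ 9.17183949e-01  9.03249352e-05  3.98464045e-01]
 [ 1.10743711e-04 -9.99999993e-01 -2.82269367e-05]] [ 0.19082326  0.42276624 -0.56979282]
```

View pics/scene0.png

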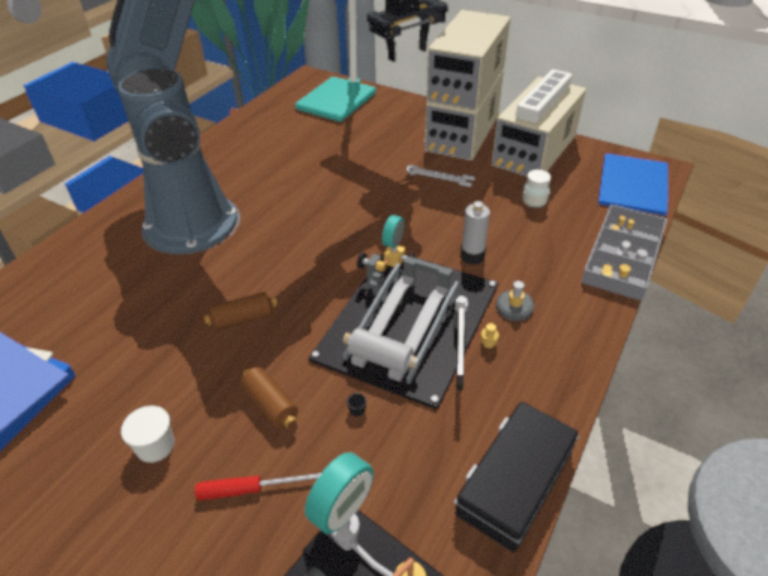

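View pics/top0.png

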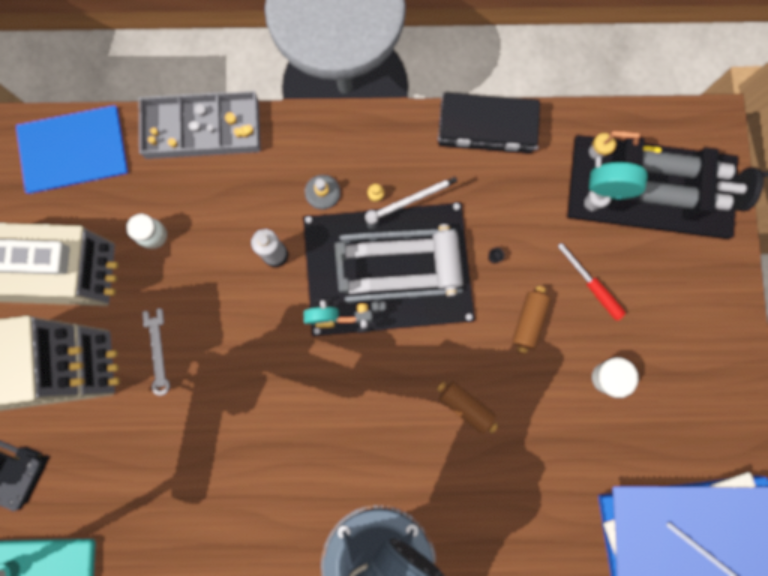

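Cylinder candidates in the top view (768-wide):
- Steel cylinder on the rails at (448,258), chosen because it is steel and lies at the ramp foot.
- Brown ones at (533,318) and (467,406), rejected by colour.
- Spare upright cylinder at (268,247).

There is also a second stand at (655,190), which is a look-alike. Next I'll fit the stand's pose.

Run:
```python
from h import *
from scipy.optimize import least_squares
z=np.load("top0.npz"); d=z["d"]; im=z["im"]
A=[]  # (local, world xyz)
loc=dict(foot=(0,-.13),crest=(0,.045),seat=(0,.062),cylinder=(0,-.114),bar_pivot=(.094,.028),stand=(0,0))
obs=[("foot",.583,-.163),("crest",.576,.009),("seat",.572,.03),("cylinder",.586,-.143),("foot",.591,-.16),("crest",.574,.013),("seat",.574,.032),("cylinder",.586,-.146),("bar_pivot",.669,0),("stand",.582,-.03),("stand",.58,-.029)]
# plate rectangle from the depth-projected points
v,u=np.mgrid[:384,:512]; p,f=K("top")
P=np.stack([(u-p["cx"])/f*d,(v-p["cy"])/f*d,d],-1)@np.array(p["attitude"]).T+np.array(p["xyz"])
dark=(im.max(2)<60)&(abs(P[...,0]-.58)<.17)&(abs(P[...,1]+.03)<.21)&(P[...,2]>.003)&(P[...,2]<.02)
q=P[dark][:,:2].astype(np.float32); print(len(q),"rect",cv2.minAreaRect(q*1000))
# cylinder barrel: ridge points
c=(abs(P[...,0]-.586)<.08)&(abs(P[...,1]+.145)<.03)&(P[...,2]>.058)&(P[...,2]<.075)
r=P[c]; print("ridge",len(r),r.mean(0),r[:,2].max(),"dir",np.linalg.svd(r[:,:2]-r[:,:2].mean(0),full_matrices=False)[2][0])
def fn(w):
    c,s=np.cos(w[2]),np.sin(w[2]);R=np.array([[c,-s],[s,c]])
    return np.concatenate([R@loc[n]+w[:2]-(x,y) for n,x,y in obs])
w=least_squares(fn,[.58,-.03,.07],loss="soft_l1",f_scale=.004).x; print("stand",w,np.degrees(w[2]),abs(fn(w)).max())
# tall obstacles near path
t=(P[...,2]>.12)&(P[...,0]>.1)&(P[...,0]<.8)&(abs(P[...,1])<.75)&(d>0)
n,l,st,ce=cv2.connectedComponentsWithStats(t.astype(np.uint8))
for i in range(1,n):
    if st[i,4]>15: k=P[l==i]; print("tall",np.round(k.min(0),3),np.round(k.max(0),3))
for t in ["spare_cylinder","brass_union","thread_cap","spare_adapter"]:
    for r in bot.landmark_of("top",t)[:2]: print(t,np.round(r["xyz"],3),round(r["conf"],2))
c_,s_=np.cos(w[2]),np.sin(w[2])
S=lambda x,y,z:(w[0]+c_*x-s_*y,w[1]+s_*x+c_*y,z)
crop=cv2.resize(im[110:235,185:345],None,fx=5,fy=5,interpolation=cv2.INTER_CUBIC)[:,:,::-1].copy()
for L in [(-.125,-.165,.01),(.125,-.165,.01),(.125,.165,.01),(-.125,.165,.01),(-.054,-.114,.067),(.054,-.114,.067),(0,.045,.042),(.094,.028,.078),(0,.086,.071)]:
    a,b=pix("top",S(*L)); cv2.circle(crop,(int((a-185+.5)*5),int((b-110+.5)*5)),4,(0,0,255),1)
cv2.imwrite("pics/crop.png",crop)
```

```text
4296 rect ((576.031982421875, -32.10198974609375), (244.85365295410156, 418.7939147949219), 5.29072904586792)
ridge 457 [ 0.58294413 -0.14413597  0.06431843] 0.07216365357797327 dir [-0.99705395 -0.07670347]
stand [ 0.57838294 -0.03152343  0.06701377] 3.8396059723317046 0.00437556588544845
tall [ 0.681 -0.492  0.12 ] [ 0.727 -0.398  0.206]
tall [0.508 0.528 0.12 ] [0.644 0.682 0.181]
tall [0.583 0.179 0.12 ] [0.63  0.224 0.143]
tall [0.463 0.094 0.12 ] [0.482 0.108 0.125]
tall [0.313 0.499 0.12 ] [0.459 0.655 0.284]
tall [0.178 0.473 0.291] [0.273 0.546 0.347]
tall [ 0.1   -0.048  0.235] [ 0.117 -0.003  0.325]
spare_cylinder [0.609 0.199 0.068] 0.9
spare_cylinder [0.667 0.003 0.061] 0.69
brass_union [ 0.732 -0.005  0.   ] 0.39
thread_cap [ 0.599 -0.248 -0.007] 0.6
spare_adapter [ 0.74   0.105 -0.004] 0.69
spare_adapter [ 0.419  0.441 -0.002] 0.21
```

View pics/crop.png

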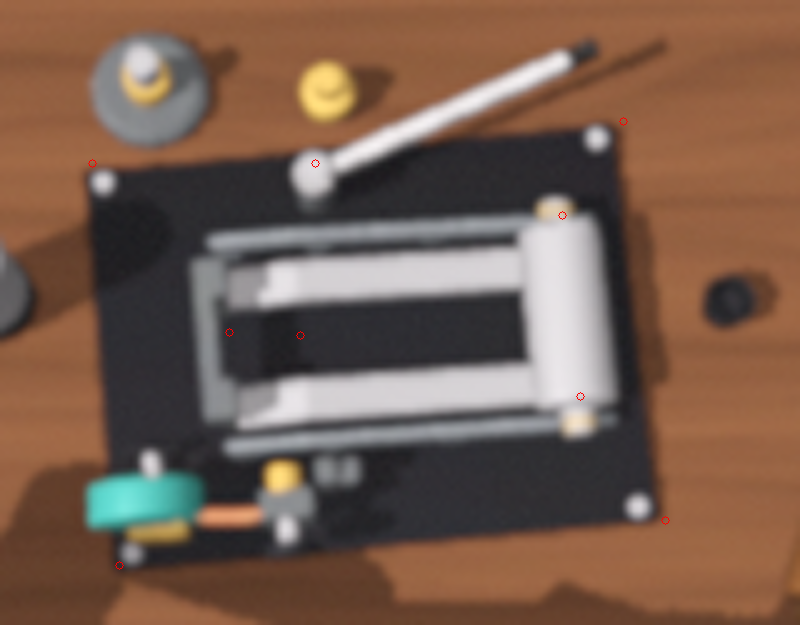

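The crop shows the steel cylinder on the rails at about (568,310). The bar pivot is at (312,174) with the bar pointing down-ramp and outwards to (590,48), so its angle is about 0. The plate corners match my fit to within 2–5 mm. I'll refine the stand to about (0.576, -0.029) with 4.4° yaw and plan the approach.

```bash
cat >> h.py <<'E'
from scipy.spatial.transform import Rotation as Ro
W=(0.576,-0.029,np.radians(4.4))
def S(x,y,z): c,s=np.cos(W[2]),np.sin(W[2]); return np.array([W[0]+c*x-s*y,W[1]+s*x+c*y,z])
def Rt(phi): c,s=np.cos(phi),np.sin(phi); return np.array([[c,0,-s],[s,0,c],[0,-1,0]])
def local(p): c,s=np.cos(W[2]),np.sin(W[2]); d=np.array(p)-[W[0],W[1],0]; return np.array([c*d[0]+s*d[1],-s*d[0]+c*d[1],d[2]])
E
python3 - <<'E'
from h import *
p=np.array([.249,.573,.2366]);R=Rt(np.radians(66.5));out=[]
tg=[(.249,.573-.04*i,.2366,0) for i in (1,2,3,4)]
a=np.array([.249,.413,.2366]);b=S(0,-.178,.2);
tg+=[(*(a+(b-a)*i/16),7.76 if i<=8 else 0) for i in range(1,17)]
for t in tg:
    d=R.T@(np.array(t[:3])-p); out.append([*np.round(d,4).tolist(),0,t[3],0]); p=p+R@np.round(d,4); R=R@Ro.from_rotvec([0,np.radians(t[3]),0]).as_matrix()
print(*out,sep="\n"); print(p,b)
E
```

```text
[-0.0367, 0.0, -0.0159, 0, 0, 0]
[-0.0367, 0.0, -0.016, 0, 0, 0]
[-0.0366, 0.0, -0.0159, 0, 0, 0]
[-0.0367, 0.0, -0.016, 0, 0, 0]
[-0.027, 0.0023, -0.035, 0, 7.76, 0]
[-0.0221, 0.0023, -0.0383, 0, 7.76, 0]
[-0.0167, 0.0023, -0.0409, 0, 7.76, 0]
[-0.011, 0.0023, -0.0428, 0, 7.76, 0]
[-0.0051, 0.0022, -0.0439, 0, 7.76, 0]
[0.0008, 0.0023, -0.0441, 0, 7.76, 0]
[0.0069, 0.0023, -0.0437, 0, 7.76, 0]
[0.0126, 0.0023, -0.0423, 0, 7.76, 0]
[0.0182, 0.0023, -0.0403, 0, 0, 0]
[0.0183, 0.0023, -0.0402, 0, 0, 0]
[0.0182, 0.0023, -0.0403, 0, 0, 0]
[0.0183, 0.0023, -0.0402, 0, 0, 0]
[0.0182, 0.0022, -0.0402, 0, 0, 0]
[0.0183, 0.0023, -0.0403, 0, 0, 0]
[0.0182, 0.0023, -0.0402, 0, 0, 0]
[0.0183, 0.0023, -0.0403, 0, 0, 0]
[ 0.58970354 -0.20650058  0.2       ] [ 0.58965599 -0.20647539  0.2       ]
```

>>> {"method": "jog_arm", "body": {"rows": [[[-0.037,0,-0.016,0,0,0],[-0.037,0,-0.016,0,0,0],[-0.037,0,-0.016,0,0,0],[-0.037,0,-0.016,0,0,0],[-0.027,0.002,-0.035,0,7.76,0],[-0.022,0.002,-0.038,0,7.76,0],[-0.017,0.002,-0.041,0,7.76,0],[-0.011,0.002,-0.043,0,7.76,0]]], "jaw": 0.06}}

```text
time_s: 1.8
position: [0.3344, 0.2555, 0.2289]
tcp_rot: [[0.817, 0.001, -0.576], [0.576, 0.0, 0.817], [0.001, -1.0, -0.0]]
force: [0.4, 0.6, -0.7]
opening: 0.691
```

>>> {"method": "jog_arm", "body": {"rows": [[[-0.005,0.002,-0.044,0,7.76,0],[0.001,0.002,-0.044,0,7.76,0],[0.007,0.002,-0.044,0,7.76,0],[0.013,0.002,-0.042,0,7.76,0],[0.018,0.002,-0.04,0,0,0],[0.018,0.002,-0.04,0,0,0],[0.018,0.002,-0.04,0,0,0],[0.018,0.002,-0.04,0,0,0]]]}}

```text
time_s: 2.6
position: [0.5047, -0.0534, 0.2127]
tcp_rot: [[0.997, 0.001, -0.077], [0.077, -0.0, 0.997], [0.001, -1.0, -0.0]]
force: [0.1, 0.4, -0.0]
opening: 0.687
```

>>> {"method": "jog_arm", "body": {"rows": [[[0.018,0.002,-0.04,0,0,0],[0.018,0.002,-0.04,0,0,0],[0.018,0.002,-0.04,0,0,0],[0.018,0.002,-0.04,0,0,0],[0,0,0,0,0,0],[0,0,0,0,0,0]]]}}

```text
time_s: 3.2
position: [0.5879, -0.2062, 0.204]
tcp_rot: [[0.997, -0.001, -0.076], [0.076, 0.001, 0.997], [-0.001, -1.0, 0.001]]
force: [-0.4, 0.4, 0.7]
opening: 0.69
```

Run:
```python
from h import *
s=bot.read_state(); R=np.array(s["tcp_rot"]); print(s["time_s"],s["position"],np.round(local(s["position"]),4),R.round(3),np.degrees(np.arctan2(R[1,0],R[0,0])),s["force"],s["opening"])
```

```text
3.2 [ 0.58789033 -0.20619483  0.20403867] [-0.0017 -0.1776  0.204 ] [[ 0.997 -0.001 -0.076]
 [ 0.076  0.001  0.997]
 [-0.001 -1.     0.001]] 4.339505658900503 [-0.39755602  0.35589246  0.7349123 ] 0.689886474339612
```

>>> {"method": "jog_arm", "body": {"rows": [[[0.001,0.04,0,0,0,0],[0.001,0.04,0,0,0,0],[0,0.035,0,0,0,0],[0,0.025,0,0,0,0],[0,0.01,0,0,0,0],[0,0.004,0,0,0,0],[0,0,0,0,0,0]]]}}

```text
time_s: 3.9
position: [0.5903, -0.2048, 0.0512]
tcp_rot: [[0.997, 0.0, -0.078], [0.078, -0.0, 0.997], [0.0, -1.0, -0.0]]
force: [0.6, 0.5, -0.4]
opening: 0.686
```

Run:
```python
from h import *
im,d=bot.capture("scene"); cv2.imwrite("pics/s1.png",cv2.resize(im[150:300,170:370],None,fx=4,fy=4,interpolation=cv2.INTER_CUBIC)[:,:,::-1])
s=bot.read_state(); print(s["time_s"],local(s["position"]),s["force"])
```

```text
3.95 [ 0.00125773 -0.17687359  0.05187252] [ 0.9039035   0.41312732 -0.22549715]
```

View pics/s1.png

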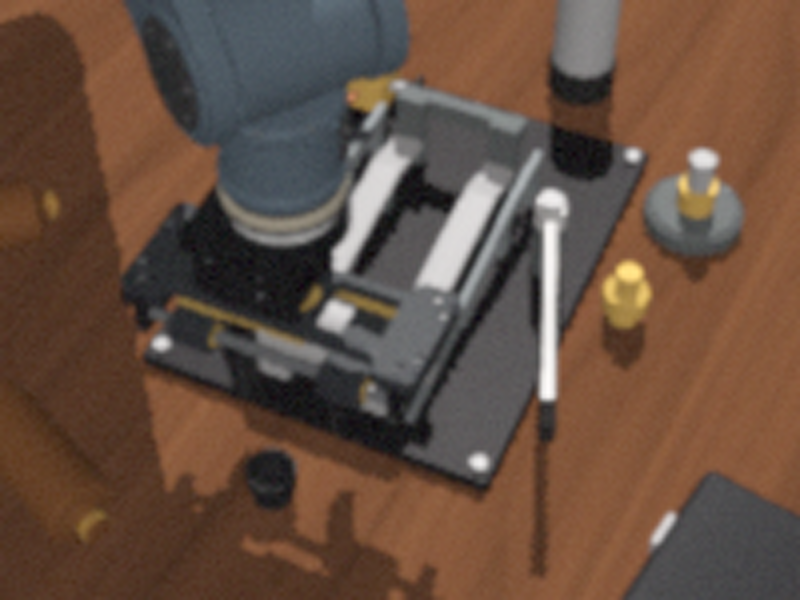

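>>> {"method": "jog_arm", "body": {"rows": [[[0,0.003,0.008,0,0,0],[-0.001,0,0.006,0,0,0],[0,0,0.004,0,0,0],[0,0,0.002,0,0,0],[0,0,0.002,0,0,0],[0,0,0.002,0,0,0],[0,0,0.002,0,0,0],[0,0,0,0,0,0]]]}}

```text
time_s: 4.75
position: [0.5875, -0.1798, 0.0477]
tcp_rot: [[0.997, 0.001, -0.077], [0.077, -0.001, 0.997], [0.001, -1.0, -0.001]]
force: [0.2, -0.5, 0.1]
opening: 0.687
```

>>> {"method": "jog_arm", "body": {"rows": [[[0,0,0.001,0,0,0],[0,0,0.001,0,0,0],[0,0,0.001,0,0,0],[0,0,0.001,0,0,0]]]}}

```text
time_s: 5.15
position: [0.587, -0.1757, 0.0477]
tcp_rot: [[0.997, 0.001, -0.077], [0.077, -0.0, 0.997], [0.001, -1.0, -0.0]]
force: [0.4, -2.4, 1.9]
opening: 0.691
```

>>> {"method": "jog_arm", "body": {"rows": [[[0,-0.0002,0.0015,0,0,0],[0,-0.0003,0.002,0,0,0],[0,-0.00037,0.0025,0,0,0],[0,-0.00037,0.0025,0,0,0],[0,-0.00037,0.0025,0,0,0],[0,-0.00037,0.0025,0,0,0],[0,-0.00037,0.0025,0,0,0],[0,-0.00037,0.0025,0,0,0]]]}}

```text
time_s: 5.95
position: [0.5853, -0.1568, 0.0503]
tcp_rot: [[0.997, -0.0, -0.077], [0.077, -0.0, 0.997], [-0.0, -1.0, -0.0]]
force: [0.5, -3.1, 0.8]
opening: 0.689
```

>>> {"method": "jog_arm", "body": {"rows": [[[0,-0.00037,0.0025,0,0,0],[0,-0.00037,0.0025,0,0,0],[0,-0.00037,0.0025,0,0,0],[0,-0.00037,0.0025,0,0,0],[0,-0.00037,0.0025,0,0,0],[0,-0.00037,0.0025,0,0,0],[0,-0.00037,0.0025,0,0,0],[0,-0.00037,0.0025,0,0,0]]]}}

```text
time_s: 6.75
position: [0.5838, -0.1369, 0.0533]
tcp_rot: [[0.997, 0.0, -0.077], [0.077, 0.0, 0.997], [0.0, -1.0, 0.0]]
force: [-0.2, -3.2, 1.3]
opening: 0.686
```

>>> {"method": "jog_arm", "body": {"rows": [[[0,-0.00037,0.0025,0,0,0],[0,-0.00037,0.0025,0,0,0],[0,-0.00037,0.0025,0,0,0],[0,-0.00037,0.0025,0,0,0],[0,-0.00037,0.0025,0,0,0],[0,-0.00037,0.0025,0,0,0],[0,-0.00037,0.0025,0,0,0],[0,-0.00037,0.0025,0,0,0]]]}}

```text
time_s: 7.55
position: [0.5822, -0.117, 0.0562]
tcp_rot: [[0.997, -0.0, -0.077], [0.077, -0.0, 0.997], [-0.0, -1.0, -0.0]]
force: [-0.4, -3.2, 1.4]
opening: 0.69
```

>>> {"method": "jog_arm", "body": {"rows": [[[0,-0.00037,0.0025,0,0,0],[0,-0.00037,0.0025,0,0,0],[0,-0.00037,0.0025,0,0,0],[0,-0.00037,0.0025,0,0,0],[0,-0.00037,0.0025,0,0,0],[0,-0.00037,0.0025,0,0,0],[0,-0.00037,0.0025,0,0,0],[0,-0.00037,0.0025,0,0,0]]]}}

```text
time_s: 8.35
position: [0.5807, -0.097, 0.0592]
tcp_rot: [[0.997, -0.0, -0.077], [0.077, -0.0, 0.997], [-0.0, -1.0, -0.0]]
force: [0.1, -3.1, 1.6]
opening: 0.692
```

>>> {"method": "jog_arm", "body": {"rows": [[[0,-0.00037,0.0025,0,0,0],[0,-0.00037,0.0025,0,0,0],[0,-0.00037,0.0025,0,0,0],[0,-0.00037,0.0025,0,0,0],[0,-0.00037,0.0025,0,0,0],[0,-0.00037,0.0025,0,0,0],[0,-0.00037,0.0025,0,0,0],[0,-0.00037,0.0025,0,0,0]]]}}

```text
time_s: 9.15
position: [0.5791, -0.0771, 0.0621]
tcp_rot: [[0.997, -0.0, -0.077], [0.077, 0.0, 0.997], [-0.0, -1.0, 0.0]]
force: [-0.5, -2.4, 0.4]
opening: 0.691
```

Run:
```python
from h import *
im,d=bot.capture("scene"); cv2.imwrite("pics/s2.png",cv2.resize(im[130:280,190:390],None,fx=4,fy=4,interpolation=cv2.INTER_CUBIC)[:,:,::-1])
s=bot.read_state(); print(s["time_s"],local(s["position"]),s["force"],s["moment"])
```

```text
9.2 [-0.00079144 -0.04754454  0.06212949] [ 0.50104179 -1.04029758  1.66569544] [-0.32190386 -0.12534883 -0.02517275]
```

View pics/s2.png

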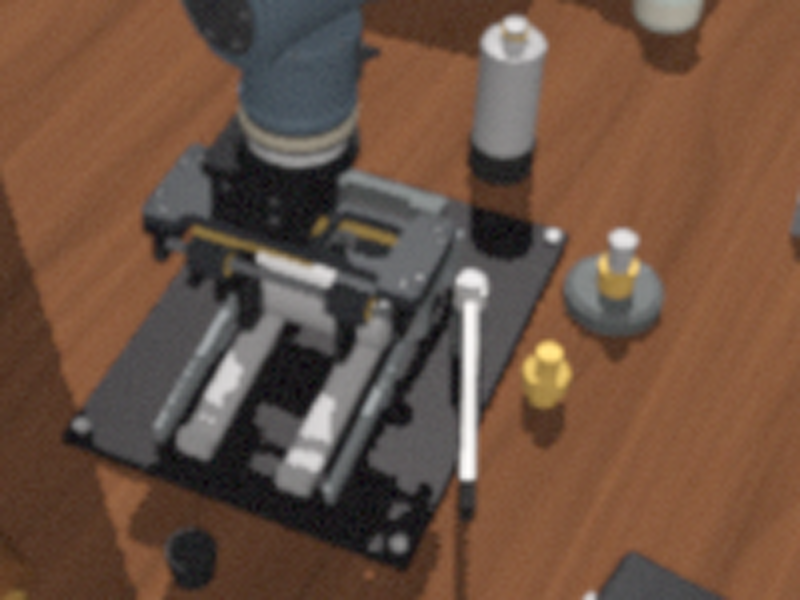

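Contact held: the cylinder is ahead of both fingers at about (290,290), and the bar is untouched. I'll continue.

>>> {"method": "jog_arm", "body": {"rows": [[[0,-0.00037,0.0025,0,0,0],[0,-0.00037,0.0025,0,0,0],[0,-0.00037,0.0025,0,0,0],[0,-0.00037,0.0025,0,0,0],[0,-0.00037,0.0025,0,0,0],[0,-0.00037,0.0025,0,0,0],[0,-0.00037,0.0025,0,0,0],[0,-0.00037,0.0025,0,0,0]]]}}

```text
time_s: 10.0
position: [0.5776, -0.0571, 0.0651]
tcp_rot: [[0.997, -0.0, -0.078], [0.078, -0.0, 0.997], [-0.0, -1.0, -0.0]]
force: [1.0, -2.4, 1.4]
opening: 0.686
```

>>> {"method": "jog_arm", "body": {"rows": [[[0,-0.00037,0.0025,0,0,0],[0,-0.00037,0.0025,0,0,0],[0,-0.00037,0.0025,0,0,0],[0,-0.00037,0.0025,0,0,0],[0,-0.00037,0.0025,0,0,0],[0,-0.00037,0.0025,0,0,0],[0,-0.00037,0.0025,0,0,0],[0,-0.00037,0.0025,0,0,0]]]}}

```text
time_s: 10.8
position: [0.576, -0.0372, 0.0681]
tcp_rot: [[0.997, -0.0, -0.077], [0.077, -0.0, 0.997], [-0.0, -1.0, -0.0]]
force: [0.1, -2.5, 1.0]
opening: 0.687
```

>>> {"method": "jog_arm", "body": {"rows": [[[0,-0.0003,0.002,0,0,0],[0,-0.0003,0.002,0,0,0],[0,-0.0003,0.002,0,0,0],[0,-0.0003,0.002,0,0,0],[0,-0.0003,0.002,0,0,0],[0,-0.0003,0.002,0,0,0],[0,-0.0003,0.002,0,0,0],[0,-0.0003,0.002,0,0,0]]]}}

```text
time_s: 11.6
position: [0.5742, -0.0206, 0.0702]
tcp_rot: [[0.997, -0.001, -0.077], [0.077, 0.001, 0.997], [-0.001, -1.0, 0.001]]
force: [-0.1, -0.1, 0.7]
opening: 0.693
```

>>> {"method": "jog_arm", "body": {"rows": [[[0,-0.0002,0.0015,0,0,0],[0,-0.0002,0.0015,0,0,0],[0,0,0.0015,0,0,0],[0,0,0.0015,0,0,0],[0,0,0.0015,0,0,0],[0,0,0.0015,0,0,0]]]}}

```text
time_s: 12.2
position: [0.5741, -0.0124, 0.0708]
tcp_rot: [[0.997, -0.0, -0.077], [0.077, 0.0, 0.997], [-0.0, -1.0, 0.0]]
force: [-0.2, 0.1, 0.1]
opening: 0.688
```

>>> {"method": "jog_arm", "body": {"rows": [[[0,0,0.002,0,0,0],[0,0,0.002,0,0,0],[0,0,0.002,0,0,0],[0,0,0.002,0,0,0],[0,0,0.001,0,0,0],[0,0,0.001,0,0,0],[0,0,0,0,0,0]]]}}

```text
time_s: 12.9
position: [0.5736, -0.0049, 0.0709]
tcp_rot: [[0.997, 0.0, -0.079], [0.079, -0.004, 0.997], [0.0, -1.0, -0.004]]
force: [-0.5, -8.7, -1.0]
opening: 0.69
```

>>> {"method": "jog_arm", "body": {"rows": [[[0,0,-0.015,0,0,0],[0,-0.01,-0.03,0,0,0],[0,-0.035,-0.035,0,0,0],[0,-0.04,-0.04,0,0,0],[0,-0.035,-0.045,0,0,0],[0,0,-0.04,0,0,0],[0,0,0,0,0,0]]], "jaw": 0}}

```text
time_s: 13.6
position: [0.5901, -0.2032, 0.1838]
tcp_rot: [[0.997, 0.006, -0.072], [0.072, -0.005, 0.997], [0.006, -1.0, -0.005]]
force: [-1.0, 0.6, 0.7]
opening: 0.138
```

Run:
```python
from h import *
for n,(a,b,c,e) in dict(scene=(130,280,190,390),top=(110,235,185,345)).items():
    im,d=bot.capture(n); cv2.imwrite(f"pics/{n}3.png",cv2.resize(im[a:b,c:e],None,fx=4,fy=4,interpolation=cv2.INTER_CUBIC)[:,:,::-1])
    for t in ["cylinder","bar_pivot","bar_middle","seat"]:
        for r in bot.landmark_of(n,t)[:3]: print(n,t,np.round(local(r["xyz"]),3),round(r["conf"],2))
s=bot.read_state(); print(s["time_s"],local(s["position"]),s["force"],s["opening"])
```

```text
scene cylinder [-0.133 -0.271  0.023] 0.94
scene cylinder [-0.292 -0.132  0.025] 0.87
scene cylinder [0.    0.061 0.062] 0.76
scene bar_pivot [0.096 0.026 0.065] 0.96
scene bar_middle [ 0.132 -0.074  0.062] 0.59
scene seat [0.003 0.058 0.064] 0.86
scene seat [-0.002 -0.135  0.018] 0.33
top cylinder [0.    0.061 0.065] 0.74
top cylinder [-0.131 -0.273  0.024] 0.57
top bar_pivot [0.095 0.024 0.061] 0.6
top bar_middle [ 0.132 -0.071  0.062] 0.6
top seat [0.    0.06  0.062] 0.71
14.1 [-0.00044491 -0.16719042  0.18165066] [0.456431   0.15474356 0.34548083] 0.0047065391312905
```

View pics/scene3.png

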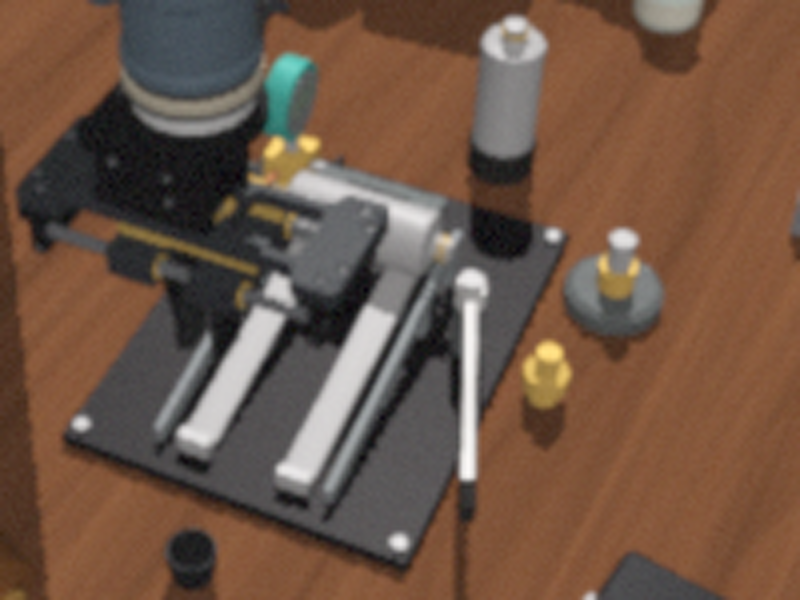

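The cylinder is home: landmarks give (0, 0.061, 0.063), and it sits against the stop at about (365,215) in the picture. The bar is untouched at angle ≈ 0. Next I'll plan the bar arc.

Run:
```python
from h import *
a,b,r=15,9.5,118
def T(th,ex=0):
    al=.35-th; d=np.array([np.sin(al),-np.cos(al)]); n=np.array([-np.cos(al),-np.sin(al)])
    return np.array([94.5,26.5])+r*d-n*(a*abs(n[0])+b*abs(n[1])+4-ex)
print("start",T(0,-20),T(0))
p=T(0)
for i,th in enumerate(np.linspace(0,1.92,41)[1:]):
    q=T(th); print(i+1,round(th,2),np.round(q-p,1),end=" | "); p=np.round(p+np.round(q-p,1),1)
print(p)
```

```text
start [173.80323681 -70.16780047] [155.01578255 -77.02575662]
1 0.05 [-5.2 -2.8] | 2 0.1 [-5.4 -2.7] | 3 0.14 [-5.6 -2.3] | 4 0.19 [-5.7 -2. ] | 5 0.24 [-5.8 -1.8] | 6 0.29 [-6.  -1.5] | 7 0.34 [-6.  -1.1] | 8 0.38 [-5.5 -0.9] | 9 0.43 [-5.3 -0.6] | 10 0.48 [-5.4 -0.4] | 11 0.53 [-5.4 -0.2] | 12 0.58 [-5.4  0.2] | 13 0.62 [-5.5  0.3] | 14 0.67 [-5.5  0.6] | 15 0.72 [-5.5  0.9] | 16 0.77 [-5.5  1.2] | 17 0.82 [-5.5  1.4] | 18 0.86 [-5.4  1.8] | 19 0.91 [-5.4  2. ] | 20 0.96 [-5.3  2.2] | 21 1.01 [-5.2  2.6] | 22 1.06 [-5.1  2.8] | 23 1.1 [-5.1  3.1] | 24 1.15 [-4.8  3.4] | 25 1.2 [-4.8  3.6] | 26 1.25 [-4.5  3.9] | 27 1.3 [-4.4  4.2] | 28 1.34 [-4.2  4.4] | 29 1.39 [-4.   4.6] | 30 1.44 [-3.8  4.9] | 31 1.49 [-3.5  5. ] | 32 1.54 [-3.3  5.3] | 33 1.58 [-2.9  5.5] | 34 1.63 [-2.8  5.6] | 35 1.68 [-2.4  5.8] | 36 1.73 [-2.1  6. ] | 37 1.78 [-1.8  6.1] | 38 1.82 [-1.5  6.2] | 39 1.87 [-1.2  6.2] | 40 1.92 [-0.8  6.4] | [-23.5  12.9]
```

>>> {"method": "jog_arm", "body": {"rows": [[[0.04,0,0.02,0,0,0],[0.045,0,0.025,0,0,0],[0.045,0.01,0.025,0,0,0],[0.035,0.02,0.02,0,0,0],[0.01,0.03,0.007,0,0,0],[0,0,0,0,0,0],[0,0,0,0,0,0]]]}}

```text
time_s: 14.8
position: [0.7511, -0.088, 0.1212]
tcp_rot: [[0.997, -0.003, -0.079], [0.079, 0.0, 0.997], [-0.003, -1.0, 0.001]]
force: [0.3, -0.4, -0.5]
opening: 0.003
```

Run:
```python
from h import *
s=bot.read_state(); print(s["time_s"],local(s["position"]),s["force"],np.array(s["tcp_rot"]).round(3))
```

```text
14.8 [ 0.17004419 -0.07227147  0.12120155] [ 0.30319075 -0.36105604 -0.51428309] [[ 0.997 -0.003 -0.079]
 [ 0.079  0.     0.997]
 [-0.003 -1.     0.001]]
```

>>> {"method": "jog_arm", "body": {"rows": [[[0.003,0.02,0.002,0,0,0],[0,0.018,0,0,0,0],[0,0.009,0,0,0,0],[0,0.003,0,0,0,0],[-0.004,0,-0.002,0,0,0],[-0.005,0,-0.002,0,0,0],[-0.005,0,-0.002,0,0,0],[-0.003,0,-0.001,0,0,0]]]}}

```text
time_s: 15.6
position: [0.7382, -0.0953, 0.0731]
tcp_rot: [[0.997, 0.001, -0.077], [0.077, -0.0, 0.997], [0.001, -1.0, -0.0]]
force: [0.9, -0.1, 0.0]
opening: 0.003
```

Run:
```python
from h import *
s=bot.read_state(); print(s["time_s"],local(s["position"]),s["force"])
```

```text
15.6 [ 0.15667991 -0.07851654  0.07314971] [ 0.88509724 -0.09151228  0.01869143]
```

>>> {"method": "jog_arm", "body": {"rows": [[[-0.0052,0,-0.0022,0,0,0],[-0.0054,0,-0.0025,0,0,0],[-0.0056,0,-0.0023,0,0,0],[-0.0057,0,-0.002,0,0,0],[-0.0058,0,-0.0018,0,0,0],[-0.006,0,-0.0015,0,0,0],[-0.006,0,-0.0011,0,0,0],[-0.0055,0,-0.0009,0,0,0]]]}}

```text
time_s: 16.4
position: [0.6941, -0.1126, 0.0723]
tcp_rot: [[0.997, -0.0, -0.077], [0.077, 0.0, 0.997], [-0.0, -1.0, 0.0]]
force: [0.2, 0.8, 0.4]
opening: 0.007
```

>>> {"method": "jog_arm", "body": {"rows": [[[-0.0053,0,-0.0006,0,0,0],[-0.0054,0,-0.0004,0,0,0],[-0.0054,0,-0.0002,0,0,0],[-0.0054,0,0.0002,0,0,0],[-0.0055,0,0.0003,0,0,0],[-0.0055,0,0.0006,0,0,0],[-0.0055,0,0.0009,0,0,0],[-0.0055,0,0.0012,0,0,0]]]}}

```text
time_s: 17.2
position: [0.6507, -0.1139, 0.0724]
tcp_rot: [[0.997, 0.0, -0.077], [0.077, -0.0, 0.997], [0.0, -1.0, -0.0]]
force: [1.2, -0.6, -0.7]
opening: 0.001
```

Run:
```python
from h import *
s=bot.read_state(); print(s["time_s"],local(s["position"]),s["force"])
for n in ("scene","top"):
    im,d=bot.capture(n)
    for t in ["cylinder","bar_middle"]:
        for r in bot.landmark_of(n,t)[:3]: print(n,t,np.round(local(r["xyz"]),3),round(r["conf"],2))
```

```text
17.2 [ 0.06795703 -0.09034376  0.07237777] [ 1.18386392 -0.59352284 -0.68526489]
scene cylinder [-0.132 -0.27   0.023] 0.91
scene cylinder [-0.29  -0.129  0.026] 0.88
scene bar_middle [ 0.062 -0.071  0.065] 0.63
top cylinder [-0.29  -0.126  0.024] 0.73
top cylinder [-0.135 -0.271  0.025] 0.59
```

>>> {"method": "jog_arm", "body": {"rows": [[[-0.0055,0,0.0014,0,0,0],[-0.0054,0,0.0018,0,0,0],[-0.0054,0,0.002,0,0,0],[-0.0053,0,0.0022,0,0,0],[-0.0052,0,0.0026,0,0,0],[-0.0051,0,0.0028,0,0,0],[-0.0051,0,0.0031,0,0,0],[-0.0048,0,0.0034,0,0,0]]]}}

```text
time_s: 18.3
position: [0.6075, -0.0976, 0.0724]
tcp_rot: [[0.997, 0.0, -0.077], [0.077, -0.0, 0.997], [0.0, -1.0, -0.0]]
force: [0.8, -0.6, -0.8]
opening: 0.005
```

>>> {"method": "jog_arm", "body": {"rows": [[[-0.0048,0,0.0036,0,0,0],[-0.0045,0,0.0039,0,0,0],[-0.0044,0,0.0042,0,0,0],[-0.0042,0,0.0044,0,0,0],[-0.004,0,0.0046,0,0,0],[-0.0038,0,0.0049,0,0,0],[-0.0035,0,0.005,0,0,0],[-0.0033,0,0.0053,0,0,0]]]}}

```text
time_s: 19.1
position: [0.5724, -0.0642, 0.0723]
tcp_rot: [[0.997, -0.0, -0.077], [0.077, -0.0, 0.997], [-0.0, -1.0, -0.0]]
force: [1.1, -0.7, 0.2]
opening: 0.01
```

Run:
```python
from h import *
s=bot.read_state(); print(s["time_s"],local(s["position"]),s["force"])
```

```text
19.1 [-0.00625245 -0.03480278  0.07234457] [ 1.11147311 -0.68103361  0.2080056 ]
```

>>> {"method": "jog_arm", "body": {"rows": [[[-0.0029,0,0.0055,0,0,0],[-0.0028,0,0.0056,0,0,0],[-0.0024,0,0.0058,0,0,0],[-0.0021,0,0.006,0,0,0],[-0.0018,0,0.006,0,0,0],[-0.0015,0,0.005,0,0,0],[-0.001,0,0.004,0,0,0],[-0.001,0,0.003,0,0,0]]]}}

```text
time_s: 19.9
position: [0.554, -0.0246, 0.0724]
tcp_rot: [[0.997, -0.0, -0.078], [0.078, -0.0, 0.997], [-0.0, -1.0, -0.0]]
force: [1.0, -1.5, -0.1]
opening: 0.008
```

>>> {"method": "jog_arm", "body": {"rows": [[[0,0,0.002,0,0,0],[0,0,0.002,0,0,0],[0,0,0.001,0,0,0],[0,0,0.001,0,0,0],[0,0,0,0,0,0]]]}}

```text
time_s: 20.4
position: [0.5535, -0.0207, 0.0723]
tcp_rot: [[0.997, -0.001, -0.079], [0.079, -0.003, 0.997], [-0.001, -1.0, -0.003]]
force: [-2.1, -7.0, 0.2]
opening: 0.007
```

Run:
```python
from h import *
s=bot.read_state(); print(s["time_s"],local(s["position"]),s["force"])
```

```text
20.4 [-0.02181888  0.01001219  0.07233354] [-2.1196882  -6.95440867  0.16722711]
```

>>> {"method": "jog_arm", "body": {"rows": [[[0,0,0.0015,0,0,0],[0,0,0,0,0,0],[0,0,0,0,0,0]]]}}

```text
time_s: 20.7
position: [0.5535, -0.0206, 0.0724]
tcp_rot: [[0.997, -0.0, -0.079], [0.079, -0.005, 0.997], [-0.001, -1.0, -0.004]]
force: [-1.5, -11.1, 0.0]
opening: 0.003
```

>>> {"method": "jog_arm", "body": {"rows": [[[0,0,-0.01,0,0,0],[0,-0.01,-0.03,0,0,0],[0,-0.035,-0.035,0,0,0],[0,-0.04,-0.04,0,0,0],[0,-0.04,-0.04,0,0,0],[-0.03,-0.03,-0.03,0,0,0],[-0.03,0,-0.02,0,0,0],[0,0,0,0,0,0]]]}}

```text
time_s: 21.5
position: [0.5074, -0.2184, 0.2179]
tcp_rot: [[0.997, -0.0, -0.073], [0.073, -0.0, 0.997], [-0.0, -1.0, -0.0]]
force: [0.5, 0.4, -0.6]
opening: 0.006
```

Run:
```python
from h import *
ims=[]
for n,(a,b,c,e) in dict(scene=(140,260,220,380),top=(110,230,190,350)).items():
    im,d=bot.capture(n); np.savez(f"{n}4.npz",im=im,d=d); ims.append(cv2.resize(im[a:b,c:e],None,fx=4,fy=4,interpolation=cv2.INTER_CUBIC)[:,:,::-1][:300] if 0 else cv2.resize(im[a:b,c:e],(800//2*1,300),interpolation=cv2.INTER_CUBIC)[:,:,::-1])
    for t in ["cylinder","bar_pivot","bar_middle"]:
        for r in bot.landmark_of(n,t)[:3]: print(n,t,np.round(local(r["xyz"]),3),round(r["conf"],2))
cv2.imwrite("pics/fin.png",cv2.resize(np.vstack(ims),(800*3//4,900*3//4)) [:600])
cv2.imwrite("pics/fin.png",np.hstack(ims))
s=bot.read_state(); print(s["time_s"],local(s["position"]),s["force"])
```

```text
scene cylinder [-0.135 -0.275  0.024] 0.94
scene cylinder [0.001 0.062 0.066] 0.77
scene cylinder [-0.288 -0.129  0.027] 0.7
scene bar_pivot [0.095 0.024 0.064] 0.88
scene bar_middle [-0.     0.024  0.063] 0.67
top cylinder [0.002 0.065 0.062] 0.8
top bar_pivot [0.093 0.02  0.063] 0.65
top bar_middle [-0.004  0.024  0.062] 0.52
21.9 [-0.07962627 -0.18053411  0.21644554] [ 0.48510862 -0.15668278 -0.38196009]
```

View pics/fin.png

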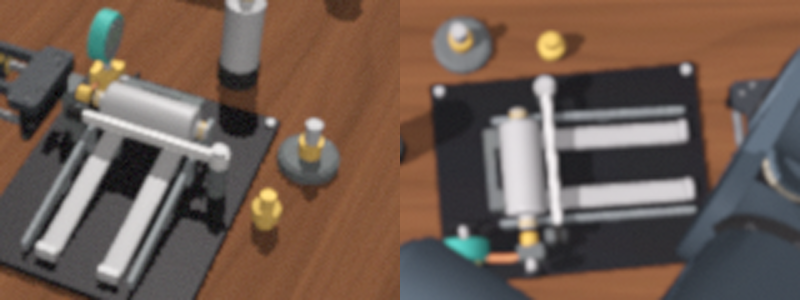

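Run:
```python
from h import *
print(bot.hand_in()); s=bot.read_state(); print(s["time_s"],s["force"])
```

```text
the job is handed in; nothing more can be done
None
the job is handed in; nothing more can be done
```

The cylinder is in its seat against the stop, and the retaining bar is shut across the ramp behind it. I handed the job in at about 22 s of the allowed 64 s.

- **Cylinder:** I pushed it up with two open fingertips at about 20–25 mm/s. Contact read a steady 2–3 N at each check on the way up and fell to zero at the crest. I then followed it into the seat until it pressed against the stop at about 9 N. Both cameras place its axis within about 3 mm of the seat in the last check.
- **Bar:** I swept it round with closed fingertips until it met a hard stop, where the force rose to 11 N and the bar moved no further. In the last pictures it lies parallel to the seated cylinder, with its tip at the catch.
- **Finish:** The gripper ended about 20 cm away, with only sensor noise on the force reading. I saw no other object moved, though part of the top view was hidden by the arm.
- **Small disagreements:** The bar stopped about 3 mm earlier than I had calculated, and the landmarks scattered by 2–5 mm. Both are in line with the few millimetres of error in the calibration and my stand fit.

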